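Find the short-bored bushing with a plug gauge

TASK

One of the three look-alike aluminium bushings in the rack was not bored deep enough. Take the green-handled plug gauge from its stand and feel with it, gently and never pressing harder than about 20 N, until you have found the bushing in which it stops short on a ledge instead of going home to its collar. Then put the gauge back in its stand, set the short-bored bushing upright in the red tray, and leave the two good ones standing in the rack and the things nearby where they are.

Things in the scene. Friction and masses are not known exactly. Their poses are not given: they have to be found in the camera images.
- rack: grey plastic block, fixed, 90 (x) x 250 (y) x 18 mm high, with three round pockets 42 mm wide and 8 mm deep in a row along its own y axis, 80 mm apart. Origin: centre of its underside. A loose bushing stands in each pocket, with 1 mm of play all round: it may stand up to 1 mm off the pocket's centre.
- pocket_1 (a point): centre of the floor (10 mm above the rack's underside) of the pocket at the rack's -y end; axes as the rack's. In it stands one bushing: aluminium cylinder, 40 mm in diameter, 36 mm high, 0.11 kg, top face 46 mm above the worktop, with an upright bore on its axis whose mouth is 16 mm wide.
- pocket_2 (a point): the same for the middle pocket, with a bushing that looks the same. In two of the three the bore stays 16 mm wide to 2 mm above the bottom, so that the gauge goes home; in one it narrows to 11 mm at a ledge 18 mm below the top face, which stops the gauge. Which one changes from start to start.
- pocket_3 (a point): the same for the pocket at the rack's +y end, with a bushing that looks the same
- gauge: go plug gauge, loose, about 0.10 kg, 97 mm long, upright in its stand: steel pin 14 mm in diameter, 32 mm long (end rounded 1 mm); above it a dark collar 28 mm wide, 5 mm thick; then a round green handle 22 mm in diameter, 60 mm long, up to the top. Origin: centre of the pin's lower end; z runs up to the handle.
- gauge_tip (a point): centre of the lower end of the gauge's pin. With the gauge home in a good bushing (collar on its top face) this point is 14 mm above the worktop; stopped at the ledge it is 28 mm above, standing on a bushing's top face 46 mm.
- gauge_stand: pale wooden block, fixed, 70 x 70 x 40 mm high, with one upright hole 18 mm wide and 36 mm deep in the middle of its top. Origin: centre of its underside. The gauge stands in the hole with its collar on the block's top, the pin's end 8 mm above the worktop.
- stand_hole (a point): centre of the hole's mouth, in the stand's top face 40 mm above its underside
- tray: low open red plastic tray, fixed, 120 (x) x 130 (y) x 20 mm high, walls 4 mm, floor about 4 mm thick, empty. Origin: centre of its underside.
- kapton_roll: bystander: small orange tape roll lying flat, 61 mm across, 12 mm high; origin at the centre of its underside
- solder_reel: bystander: orange solder reel, 60 mm across, 28 mm high; origin at the centre of its underside
There are look-alikes about, which are no part of the job. What is meant by the gauge is not blue, and is the larger of those in its own colour.

How it is judged:
By the outcome, as a careful person would: the job done as asked, in the order asked, and still so for the second after the job is handed in, with the robot touching nothing.
It also fails if it takes over 72 s, if anything falls off the work surface, if the arm or the gripper's body presses on something with over 40 N, if the wrist force passes 120 N, or if a joint passes its speed limit or range.

ROBOT

A 7-joint arm with a two-finger parallel gripper is mounted at the origin on a cart in front of the work surface, level with it; the furniture and walls round the work are solid. World frame = base frame: x ahead of the robot, y to its left, z up, the work surface at z = 0. Lengths are in m, angles in rad, forces in N, time in s.
With the tool pointing down it reaches from about 0.425 to 0.95 m from the base axis. Payload 16.7 kg.
Tool frame: the origin (TCP) lies at the centre of the arm's flange, where the gripper is bolted on; the fingertips stand 199 mm ahead of it and the grasp point (between the pads) lies 180 mm ahead of it; y points along the fingers, z is the direction in which the jaws open and shut, and the axes are right-handed (so a half turn about y gives the same grasp; the last joint's range is limited). The gripper opens to 94 mm and grips with 3 to 60 N. Pads are 16 mm wide; open, the fingers measure 119 mm over their backs; the gripper's body (75 mm by 177 mm) begins 78 mm behind the grasp point.
Start: joints at [1.004, 0.426, 0.074, 1.606, -0.034, 1.111, -0.067], TCP at [0.273, -0.617, 0.405] pointing down, gripper open.
Joint ranges: [-2.85, 2.85], [-0.5, 2.14], [-1.23, 1.37], [0.21, 2.46], [-1.02, 4.16], [0.16, 2.05], [-2.73, 2.73]. Speed limits (rad/s): [1.89, 1.89, 2.39, 2.39, 3.01, 3.01, 3.01].

INTERFACE

Orientations are given as a unit quaternion [w, x, y, z].
In Python, from cell import * gives the robot as it stands. The module is installed in compiled form; this text tells all that it offers.
- The arm moves only by the shell command python3 -m pendant 'ROWS' [OPENING] [FORCE]. ROWS is JSON, a list of rows, each a list of 2 entries, a list of its own where there are three numbers: the shift along the tool's x, y, z in mm, then the turn, a rotation vector about the tool's x, y, z in rad. A call has 1 to 20 rows; each row is the pose to reach, as a shift and turn from the pose commanded when the call began, along the tool's axes at that moment; what a row does not reach only later rows make up. A row lasts 1/10 s, in which the tool goes at most 50 mm and 8.59 degrees, less where a joint would pass 70% of its speed; a pose out of reach is approached as far as the arm can. A call with a gripper value outside its range is refused whole. OPENING is the opening, from 0 (shut) to 1 (fully open), set as the call begins (- or left out, the last holds). The fingers move at their own pace and stop on an object; FORCE is the grip in N (left out, the last holds). Time passes only in rows, so rows that repeat a pose let the fingers close. It gives the time, the measured TCP pose, the force and the opening at its end, in the units of the state.
- get_obs(): the state, without advancing time (a new reading comes with each control period).
- get_image(name): name is "scene" or "top" or "wrist"; returns the picture (420x560x3 uint8, red, green, blue); there is no depth.
- camera_info(name): a dict with "fx", "fy", "cx", "cy" (pixels), "position" and "attitude" of the camera in the world. Camera axes: x right, y up, looking along -z (the intrinsics and any distortion apply to the point x, -y, -z); pixel columns grow to the right and rows downward; lengths in m; the calibration is good to about 2 mm. A picture is of the moment at which its call begins: read the wrist's pose just before it. camera_info takes no time and is no camera call; for the wrist camera it gives the pose at the moment of the call.
- sign_off(): hands the job in, once; it reports no verdict.
The state is a dict: "clock": time; "q": joint angles; "joint_vel": joint speeds; "effort": joint torques, N m; "tool_pos": TCP position; "tcp_rot": TCP orientation; "ft_force": force on the tool from outside, world axes, zero at the start; "moment": the same for the moment, N m; "grip_width": opening from 0.0 (shut) to 1.0 (fully open).
Only numpy, scipy, OpenCV 4.12 (cv2) and the standard library are available. Lean on these libraries where they do the work, as an engineer would, in place of code of your own. Each camera call takes 0.05 s, during which the arm holds its last target.

## Working session

There is one attempt and no reset: what is moved stays moved. The work goes in short steps, Python scripts to look and compute and a shell command to move; the robot and the scene stay as the last step left them, time stands still between calls to the robot, and variables do not carry over. Pictures are saved under pics/ and viewed, and the job is handed in when it is done.

```bash
mkdir -p pics
python3 - <<'E'
from cell import *
import cv2
o=get_obs()
for k,v in o.items(): print(k,v)
for n in ["scene","top","wrist"]:
    print(n,camera_info(n))
    cv2.imwrite(f"pics/{n}0.png",get_image(n)[:,:,::-1])
E
```

```text
clock 0.0
q [ 1.00448968  0.42674644  0.07385778  1.60656933 -0.03411326  1.11077067
 -0.06711224]
joint_vel [ 9.17457550e-04 -9.46554382e-04  1.25101481e-03 -5.86632793e-04
 -1.84840680e-05  2.71376878e-04 -4.60470699e-04]
effort [-2.21921844e-03 -9.35824871e+01  3.66562910e+00 -4.54189003e+01
 -4.89536219e-02  2.01928028e-02  2.53726485e-04]
tool_pos [ 0.27319102 -0.61706545  0.40398265]
tcp_rot [ 0.14616111 -0.14639885  0.69223046 -0.69139084]
ft_force [-0.22806963 -0.98260436 -0.56979694]
moment [ 0.02562678 -0.00470006  0.01287661]
grip_width 0.9962423337143472
scene {'fx': 468.3039662918371, 'fy': 468.3039662918371, 'cx': 283.2814548129943, 'cy': 206.14442442786583, 'position': array([-0.01184983, -1.20081618,  0.62804155]), 'attitude': array([ 0.81364682,  0.53669022, -0.11273171, -0.19296122])}
top {'fx': 512.2716304916434, 'fy': 512.2716304916434, 'cx': 277.24303395308135, 'cy': 210.00487219774894, 'position': array([ 0.32867861, -0.04517388,  1.25748546]), 'attitude': array([-0.70264827, -0.07163223,  0.06232218,  0.70517387])}
wrist {'fx': 315.0162824593285, 'fy': 315.0162824593285, 'cx': 276.350977209334, 'cy': 214.7861241911301, 'position': array([ 0.33404551, -0.59113821,  0.38470009]), 'attitude': array([ 0.83261363, -0.0973525 ,  0.06418987, -0.54143946])}
```

View pics/scene0.png

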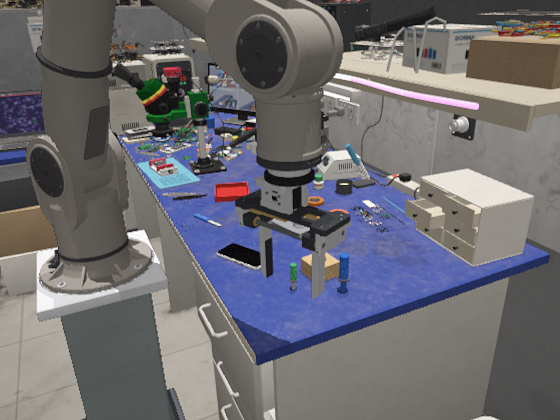

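View pics/top0.png

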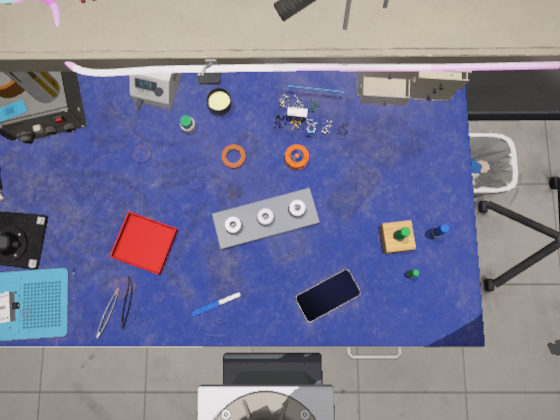

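View pics/wrist0.png

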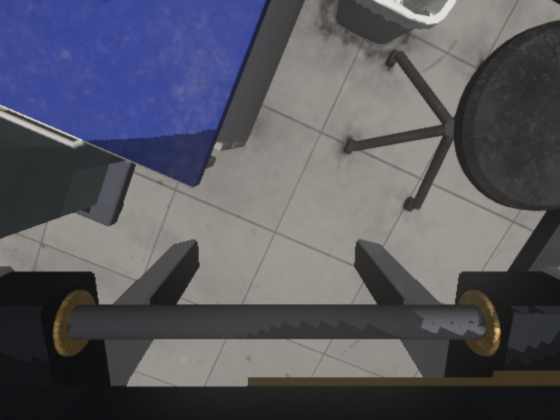

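The top view shows these gauge candidates:
- A tall green gauge in the wooden stand, around (404,234).
- A small green one at (413,273).
- A blue one at (440,231).

The description (not blue, the larger green, in the stand) fits the one at (404,234). The bushings are at (233,225), (266,216) and (297,208), and the tray is at (144,243).

```bash
cat > h.py <<'E'
from cell import *
import numpy as np, cv2
from scipy.spatial.transform import Rotation as R
def rot(q): return R.from_quat([q[1],q[2],q[3],q[0]])
def ray(ci,uv):
    d=np.array([(uv[0]-ci['cx'])/ci['fx'],-(uv[1]-ci['cy'])/ci['fy'],-1.0])
    return rot(ci['attitude']).apply(d)
def onz(ci,uv,z):
    d=ray(ci,uv);p=np.array(ci['position']);return p+d*(z-p[2])/d[2]
def proj(ci,X):
    c=rot(ci['attitude']).inv().apply(np.array(X)-ci['position'])
    return np.array([ci['cx']+ci['fx']*c[0]/-c[2],ci['cy']+ci['fy']*c[1]/c[2]])
def tool():
    o=get_obs();T=rot(o['tcp_rot']);return o,np.array(o['tool_pos']),T
def plan(X,yaw_z=None):
    pass
E
python3 - <<'E'
from h import *
o,p,T=tool()
print("tool axes\n",T.as_matrix().round(3))
im=cv2.imread('pics/top0.png');ci=camera_info('top')
print(proj(ci,[0,0,0]),rot(ci['attitude']).as_matrix().round(2))
for n in ['top','scene']:
    im=cv2.imread(f'pics/{n}0.png')
    a=im[190:290,370:470] if n=='top' else im[230:310,260:380]
    cv2.imwrite(f'pics/crop_{n}.png',cv2.resize(a,None,fx=5,fy=5,interpolation=cv2.INTER_CUBIC))
im=cv2.imread('pics/top0.png')
hsv=cv2.cvtColor(im,cv2.COLOR_BGR2HSV)
def comps(m,amin,name,z):
    c,_=cv2.findContours(m,cv2.RETR_EXTERNAL,cv2.CHAIN_APPROX_NONE)
    for k in c:
        if cv2.contourArea(k)>amin:
            r=cv2.minAreaRect(k);M=cv2.boxPoints(r)
            print(name,cv2.contourArea(k),np.round(r[0],1),np.round(r[1],1),round(r[2],1),'->',onz(ci,r[0],z).round(4)); 
            print('   corners',[onz(ci,q,z)[:2].round(3).tolist() for q in M])
comps(cv2.inRange(hsv,(0,150,90),(6,255,255)),800,'red',0.02)
comps(cv2.inRange(hsv,(40,120,40),(80,255,255)),15,'green',0.1)
comps(cv2.inRange(hsv,(8,60,120),(25,255,255))[:, :],300,'wood',0.04)
g=cv2.inRange(hsv,(0,0,80),(180,60,175)); g[:170]=0;g[260:]=0;g[:,:200]=0;g[:,330:]=0
comps(g,500,'grey',0.018)
w=cv2.inRange(hsv,(0,0,190),(180,60,255)); w[:180]=0;w[245:]=0;w[:,:205]=0;w[:,320:]=0
comps(w,60,'white',0.046)
E
```

```text
tool axes
 [[-0.914 -0.     0.405]
 [-0.405  0.001 -0.914]
 [ 0.    -1.    -0.001]]
[265.23567578 454.53173736] [[-0.    0.98 -0.19]
 [-1.   -0.   -0.01]
 [-0.01  0.19  0.98]]
red 2440.5 [143.1 242.4] [53.8 48.4] 20.0 -> [0.4874 0.2983 0.02  ]
   corners [[0.455, 0.379], [0.567, 0.344], [0.52, 0.217], [0.41, 0.253]]
green 42.0 [413.5 273. ] [6. 9.] 90.0 -> [ 0.4058 -0.335   0.1   ]
   corners [[0.413, -0.325], [0.412, -0.345], [0.399, -0.345], [0.399, -0.325]]
green 90.5 [402.1 233.2] [ 8.1 14.4] 59.0 -> [ 0.4959 -0.314   0.1   ]
   corners [[0.495, -0.295], [0.512, -0.324], [0.496, -0.333], [0.48, -0.304]]
green 69.0 [185.  120.5] [ 9. 10.] 90.0 -> [0.7696 0.1896 0.1   ]
   corners [[0.781, 0.202], [0.781, 0.178], [0.758, 0.177], [0.758, 0.201]]
wood 820.5 [398.5 236.2] [29.6 30.5] 82.9 -> [ 0.4973 -0.319   0.04  ]
   corners [[0.528, -0.28], [0.537, -0.353], [0.466, -0.358], [0.458, -0.286]]
wood 416.5 [296.2 156.4] [22.8 24. ] 18.4 -> [ 0.697  -0.0765  0.04  ]
   corners [[0.677, -0.04], [0.736, -0.059], [0.717, -0.113], [0.659, -0.093]]
wood 375.0 [233.  155.5] [21. 22.] 90.0 -> [0.7004 0.0798 0.04  ]
   corners [[0.728, 0.108], [0.727, 0.053], [0.673, 0.052], [0.674, 0.107]]
white 196.5 [232.3 223.8] [15.6 16.3] 45.0 -> [0.5283 0.0786 0.046 ]
   corners [[0.528, 0.106], [0.556, 0.078], [0.529, 0.052], [0.501, 0.079]]
white 189.5 [265.  215.5] [15. 16.] 90.0 -> [0.5481 0.     0.046 ]
   corners [[0.567, 0.019], [0.566, -0.019], [0.53, -0.019], [0.53, 0.019]]
white 192.5 [296.8 206.8] [16.3 15.6] 45.0 -> [ 0.5691 -0.0765  0.046 ]
   corners [[0.57, -0.049], [0.597, -0.076], [0.568, -0.104], [0.542, -0.077]]
```

Run:
```python
import cv2
im=cv2.imread('pics/top0.png')
cv2.imwrite('pics/rack.png',cv2.resize(im[180:260,200:330],None,fx=6,fy=6,interpolation=cv2.INTER_CUBIC))
```

```text
(no output)
```

View pics/rack.png

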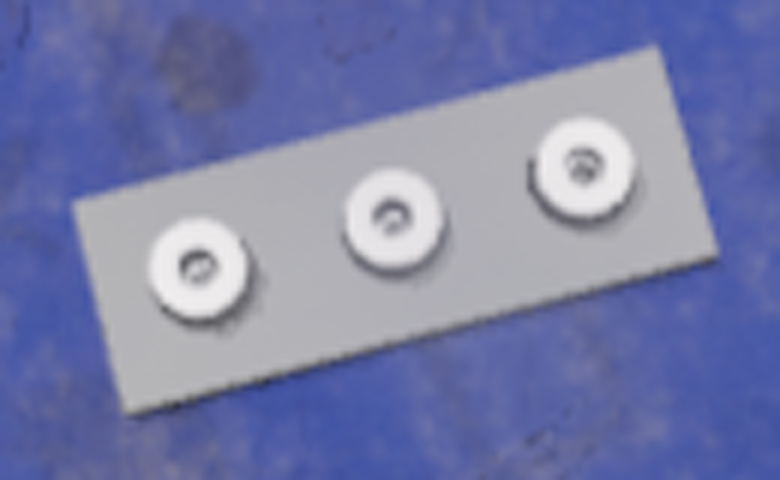

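View pics/crop_top.png

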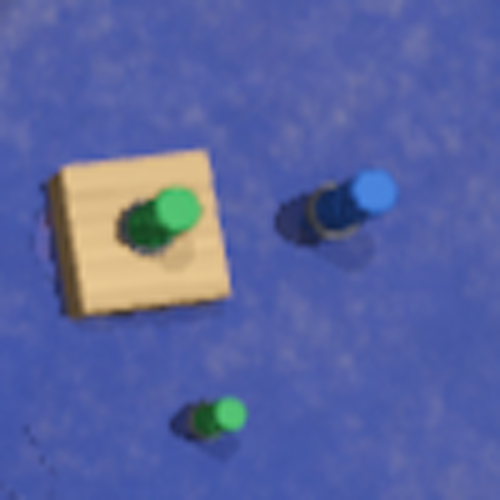

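View pics/crop_scene.png

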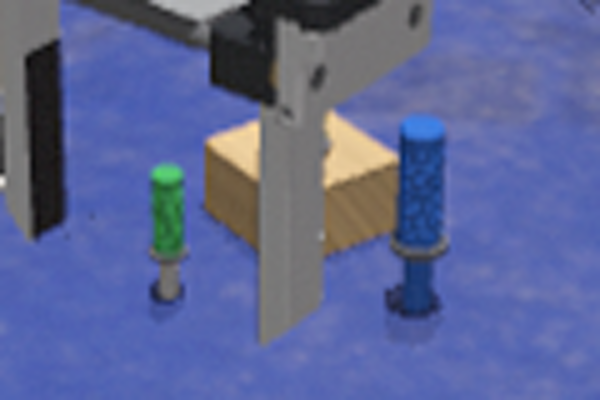

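```bash
cat >> h.py <<'E'
RY=np.array([-0.0408,0.1551,0]);RY/=np.linalg.norm(RY)
ZT=-RY; YT=np.array([0,0,-1.]); XT=np.cross(YT,ZT)
RT=R.from_matrix(np.column_stack([XT,YT,ZT]))
def go(X,Rt=None):
    """X grasp point; prints shift mm (tool axes) and rotvec"""
    o,p,T=tool(); Rt=Rt or RT
    tcp=np.array(X)-0.18*Rt.as_matrix()[:,1]
    print('shift mm',(T.inv().apply(tcp-p)*1000).round(1),'rotvec',(T.inv()*Rt).as_rotvec().round(4),'world d',(tcp-p).round(4))
def grasp():
    o,p,T=tool(); return p+0.18*T.as_matrix()[:,1]
def tcam():
    "wrist camera in tool frame"
    o,p,T=tool();ci=camera_info('wrist')
    return T.inv().apply(ci['position']-p),(T.inv()*rot(ci['attitude'])).as_matrix()
E
python3 - <<'E'
from h import *
ci=camera_info('top')
print('gauge top',onz(ci,(405.6,231.8),.105),'handle top blue',onz(ci,(445,228.4),.105),onz(ci,(416,272.5),.07))
print('stand',onz(ci,(398.9,236.4),.04))
print(tcam()[0],tcam()[1].round(3))
go([0.494,-0.318,0.20])
E
```

```text
gauge top [ 0.49835234 -0.32079748  0.105     ] handle top blue [ 0.50574716 -0.41013878  0.105     ] [ 0.40894511 -0.34832349  0.07      ]
stand [ 0.49689391 -0.31984178  0.04      ]
[-0.06616098  0.01931619  0.0009436 ] [[-0.001 -0.973 -0.232]
 [ 0.     0.232 -0.973]
 [ 1.    -0.001  0.   ]]
shift mm [-323.    24.3 -184.1] rotvec [0.001  0.1595 0.0002] world d [ 0.2208  0.2991 -0.0241]
```

```bash
python3 -m pendant '[[[-325,24,-180],[0,0.16,0]],[[-325,24,-180],[0,0.16,0]],[[-325,24,-180],[0,0.16,0]],[[-325,24,-180],[0,0.16,0]],[[-325,24,-180],[0,0.16,0]],[[-325,24,-180],[0,0.16,0]],[[-325,24,-180],[0,0.16,0]],[[-325,24,-180],[0,0.16,0]],[[-325,24,-180],[0,0.16,0]],[[-325,24,-180],[0,0.16,0]]]' 0.6 20
python3 - <<'E'
from h import *
print(grasp()); ci=camera_info('wrist')
cv2.imwrite('pics/w1.png',get_image('wrist')[:,:,::-1])
for z in (.105,.04): print(proj(ci,[.4975,-.3203,z]))
E
```

```text
clock: 1.15
tool_pos: [0.4975, -0.321, 0.3805]
tcp_rot: [0.091, -0.091, 0.701, -0.701]
ft_force: [-0.2, -0.5, 0.1]
grip_width: 0.602
[ 0.49742698 -0.32096492  0.20047859]
[274.43122773 220.64802402]
[274.84005219 205.0154907 ]
```

View pics/w1.png

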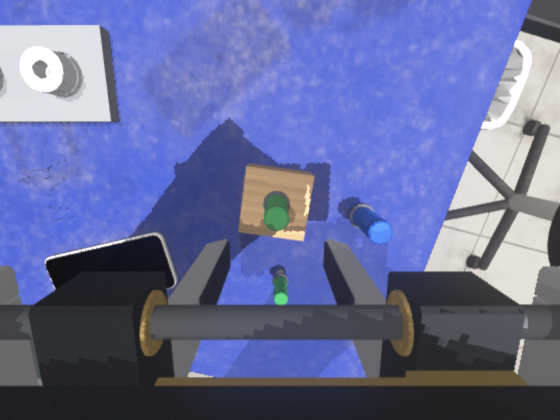

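The wrist view shows the green gauge in the stand, with its handle top near (277,219). I'm refining that now.

Run:
```python
from h import *
im=cv2.imread('pics/w1.png');ci=camera_info('wrist')
hsv=cv2.cvtColor(im,cv2.COLOR_BGR2HSV)
c=im[150:250,225:325]
cv2.imwrite('pics/w1c.png',cv2.resize(c,None,fx=6,fy=6,interpolation=cv2.INTER_CUBIC))
m=cv2.inRange(hsv,(50,100,30),(80,255,255))[150:250,225:325]
for vmin in (60,90,110):
    mm=m&((hsv[150:250,225:325,2]>vmin)*255).astype(np.uint8)
    ks,_=cv2.findContours(mm,0,1)
    if ks:
        k=max(ks,key=cv2.contourArea);print(vmin,cv2.contourArea(k),cv2.boundingRect(k),cv2.minEnclosingCircle(k))
```

```text
60 538.0 (40, 46, 23, 34) ((50.5, 62.34848403930664), 16.719038009643555)
90 538.0 (40, 46, 23, 34) ((50.5, 62.34848403930664), 16.719038009643555)
110 472.0 (40, 46, 23, 34) ((50.5, 62.34848403930664), 16.719038009643555)
```

View pics/w1c.png

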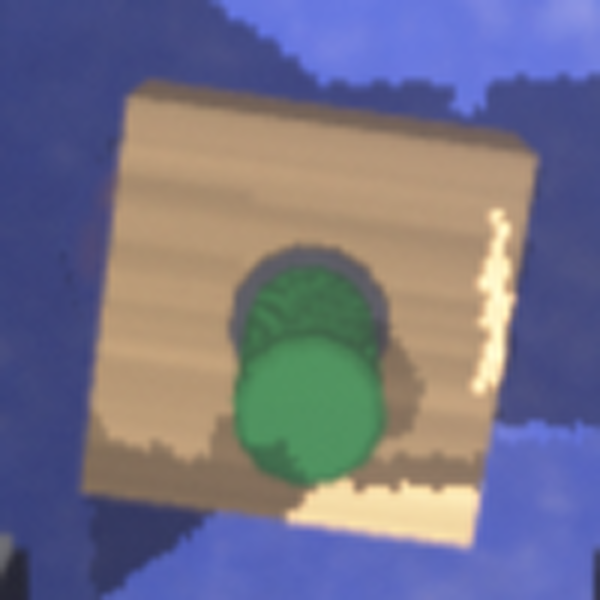

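Run:
```python
from h import *
ci=camera_info('wrist')
X=onz(ci,(276.4,217.8),.105);print(X)
X[2]=0.08
go(X)
```

```text
[ 0.49976953 -0.32216023  0.105     ]
shift mm [ -2.6 120.6   1. ] rotvec [-0.0001 -0.0013  0.0005] world d [ 0.0028 -0.0004 -0.1206]
```

```bash
python3 -m pendant '[[[-2.6,40,1],[0,0,0]],[[-2.6,80,1],[0,0,0]],[[-2.6,110,1],[0,0,0]],[[-2.6,120,1],[0,0,0]],[[-2.6,120,1],[0,0,0]]]' 0.6 20
python3 -m pendant '[[[0,0,0],[0,0,0]],[[0,0,0],[0,0,0]],[[0,0,0],[0,0,0]],[[0,0,0],[0,0,0]],[[0,0,0],[0,0,0]],[[0,0,0],[0,0,0]]]' 0 30
python3 - <<'E'
from h import *
print(grasp(),get_obs()['ft_force'],get_obs()['moment'])
cv2.imwrite('pics/w2.png',get_image('wrist')[:,:,::-1])
E
```

```text
clock: 1.7
tool_pos: [0.4995, -0.3222, 0.2598]
tcp_rot: [0.089, -0.091, 0.702, -0.701]
ft_force: [-0.3, -0.4, 0.1]
grip_width: 0.597
clock: 2.3
tool_pos: [0.5005, -0.3212, 0.2612]
tcp_rot: [-0.091, 0.09, -0.701, 0.701]
ft_force: [-1.0, 1.7, 6.9]
grip_width: 0.226
[ 0.50053847 -0.32119877  0.08119318] [-0.95532066  1.6503254   6.89579722] [0.62627415 0.40583532 0.00098742]
```

View pics/w2.png

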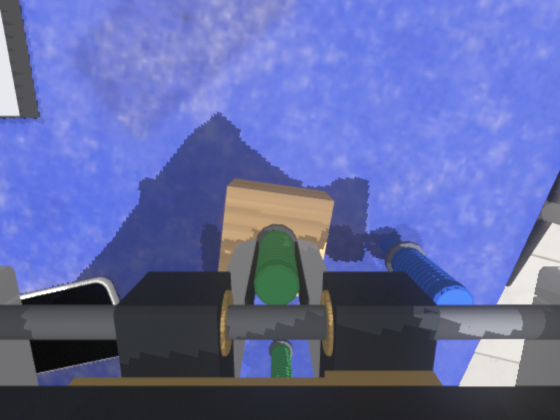

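The green handle sits between the pads at (277,285) and the opening of 0.226 × 94 mm is about 21 mm, so the gauge is gripped. Next I lift it and re-check.

```bash
python3 -m pendant '[[[0,-10,0],[0,0,0]],[[0,-35,0],[0,0,0]],[[0,-65,0],[0,0,0]],[[0,-80,0],[0,0,0]],[[0,-80,0],[0,0,0]],[[0,-80,0],[0,0,0]]]' 0 30
python3 - <<'E'
from h import *
o,p,T=tool()
print(grasp(),o['ft_force'],o['moment'],T.as_matrix().round(3))
cv2.imwrite('pics/w3.png',get_image('wrist')[:,:,::-1])
cv2.imwrite('pics/s3.png',get_image('scene')[180:300,220:380,::-1].repeat(4,0).repeat(4,1))
E
```

```text
clock: 2.95
tool_pos: [0.5001, -0.3213, 0.3403]
tcp_rot: [0.09, -0.091, 0.701, -0.701]
ft_force: [0.1, 0.9, -0.3]
grip_width: 0.229
[ 0.50010503 -0.32124295  0.16025504] [ 0.08963757  0.86971284 -0.32287815] [0.024909   0.08476003 0.00494928] [[-0.967 -0.     0.254]
 [-0.254  0.    -0.967]
 [ 0.    -1.    -0.   ]]
```

View pics/w3.png

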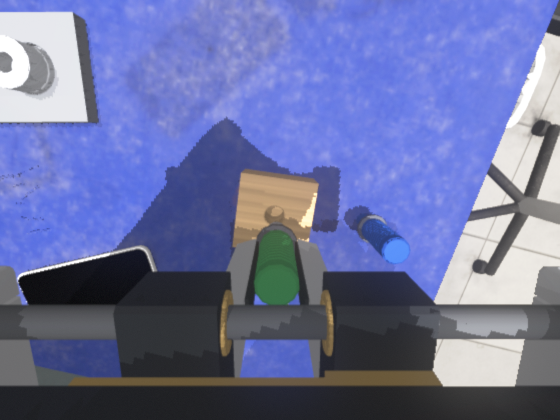

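View pics/s3.png

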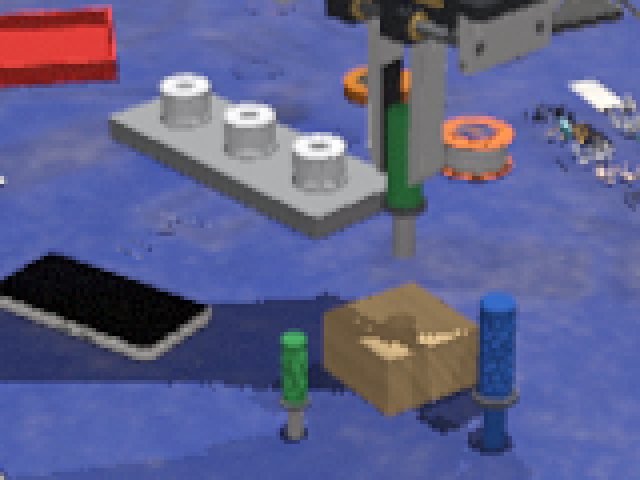

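The scene view shows the gauge hanging upright and clear of the stand. Now I measure its offset in the hand and the bore mouths as seen by the wrist camera.

Run:
```python
from h import *
im=cv2.imread('pics/w3.png')
cv2.imwrite('pics/w3c.png',cv2.resize(im[160:320,220:340],None,fx=5,fy=5,interpolation=cv2.INTER_CUBIC)[:600])
cv2.imwrite('pics/w3d.png',cv2.resize(im[230:320,220:340],None,fx=6,fy=6,interpolation=cv2.INTER_CUBIC))
```

```text
(no output)
```

View pics/w3c.png

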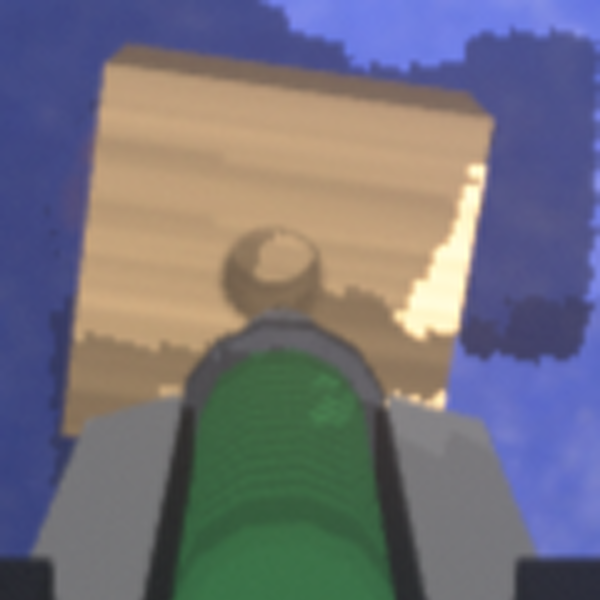

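View pics/w3d.png

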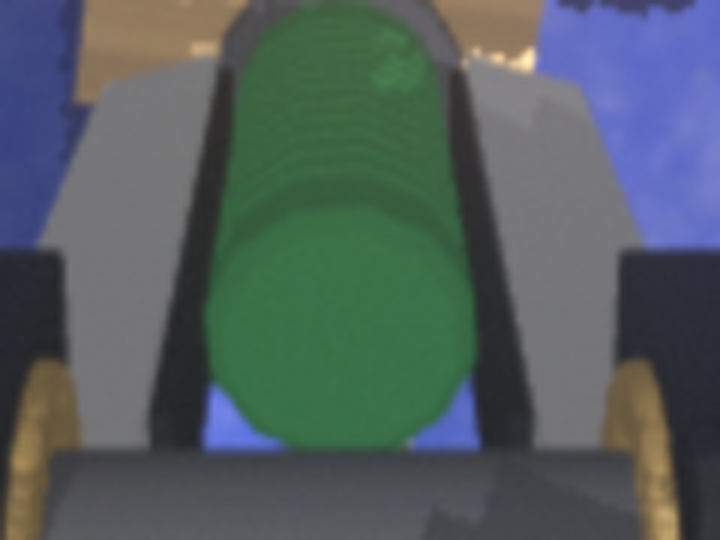

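```bash
cat >> h.py <<'E'
def camray(uv):
    ci=camera_info('wrist');c,M=tcam()
    return c,M@np.array([(uv[0]-ci['cx'])/ci['fx'],-(uv[1]-ci['cy'])/ci['fy'],-1.0])
def ontool(uv,y):
    c,d=camray(uv);return c+d*(y-c[1])/d[1]
def edge_circle(im,z,c0,r,ci,lo=0.6,hi=1.5,sign=-1,n=72):
    "radial-gradient edge of a horizontal circle near world c0 (xy), radius r at height z: project known radial samples, pick strongest step, fit circle in plane"
    g=cv2.GaussianBlur(cv2.cvtColor(im,cv2.COLOR_BGR2GRAY),(3,3),0).astype(float)
    P=[]
    rr=np.linspace(lo*r,hi*r,60)
    for a in np.linspace(0,2*np.pi,n,endpoint=False):
        pts=np.array([[c0[0]+q*np.cos(a),c0[1]+q*np.sin(a),z] for q in rr])
        uv=np.array([proj(ci,p) for p in pts],np.float32)
        v=cv2.remap(g.astype(np.float32),uv[:,0].reshape(1,-1),uv[:,1].reshape(1,-1),cv2.INTER_LINEAR)[0]
        d=np.gradient(v)*sign*-1
        i=np.argmax(d)
        if d[i]>1 and 0<i<59: P.append(pts[i,:2])
    P=np.array(P)
    from scipy.optimize import least_squares
    f=lambda s:np.hypot(P[:,0]-s[0],P[:,1]-s[1])-s[2]
    s=least_squares(f,[*c0[:2],r],loss='soft_l1',f_scale=.0005).x
    return s,np.median(abs(f(s))),len(P)
E
python3 - <<'E'
from h import *
g=ontool((276.4,284.2),.155);print('gauge top in tool mm',(g*1000).round(1))
ga=ontool((276.4,222),.215);print('collar front edge in tool mm',(ga*1000).round(1),'expected x=cx-14')
ci=camera_info('wrist');h=onz(ci,(274.0,214.7),.04);print('hole',h)
o,p,T=tool();print('gauge world',p+T.apply(g))
# predicted gauge pose at first sighting
E
```

```text
gauge top in tool mm [ -0.7 155.    1.1]
collar front edge in tool mm [-15. 215.   1.] expected x=cx-14
hole [ 0.49894441 -0.31984687  0.04      ]
gauge world [ 0.50068306 -0.32188853  0.18442095]
```

Run:
```python
from h import *
go([.505,-.005,.165])
```

```text
shift mm [ -85.1   -5.3 -304.5] rotvec [ 0.0012 -0.0004  0.0013] world d [0.005  0.3162 0.0056]
```

```bash
python3 -m pendant '[[[-12,-5,-40],[0,0,0]],[[-24,-5,-85],[0,0,0]],[[-37,-5,-130],[0,0,0]],[[-50,-5,-175],[0,0,0]],[[-62,-5,-220],[0,0,0]],[[-75,-5,-265],[0,0,0]],[[-82,-5,-295],[0,0,0]],[[-85,-5,-304],[0,0,0]],[[-85,-5,-304],[0,0,0]],[[-85,-5,-304],[0,0,0]]]'
python3 - <<'E'
from h import *
ci=camera_info('wrist')
im=get_image('wrist')[:,:,::-1].copy();cv2.imwrite('pics/w4.png',im)
np.save('ci4.npy',ci,allow_pickle=True)
print(grasp())
for c in ([.5691,-.0765],[.5481,0],[.5283,.0786]):
    print(proj(ci,[*c,.046]).round(1),[ (lambda s:(s[0].round(4),s[1].round(5),s[2]))(edge_circle(im,.046,c,.02,ci,.6,1.4,-1))])
E
```

```text
clock: 4.05
tool_pos: [0.5053, -0.0069, 0.3451]
tcp_rot: [-0.09, 0.091, -0.701, 0.701]
ft_force: [0.0, -0.7, -1.7]
grip_width: 0.228
[ 0.50518285 -0.00733337  0.16525544]
[370.1 165.4] [(array([ 0.5679, -0.0711,  0.0209]), np.float64(0.00044), 35)]
[279.9 166.4] [(array([0.5469, 0.0006, 0.022 ]), np.float64(0.00124), 51)]
[187.8 165.5] [(array([0.5297, 0.0741, 0.0236]), np.float64(0.00151), 44)]
```

View pics/w4.png

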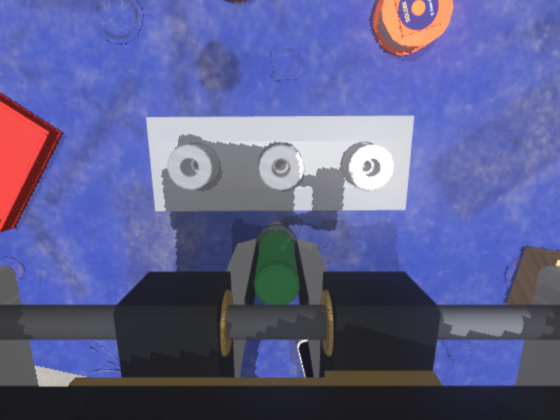

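Run:
```python
from h import *
im=cv2.imread('pics/w4.png');ci=np.load('ci4.npy',allow_pickle=True).item()
tiles=[]
for i,(u,v) in enumerate([(370,166),(281,166),(190,166)]):
    a=im[v-30:v+30,u-30:u+30]; t=cv2.resize(a,(480,480),interpolation=cv2.INTER_CUBIC)
    g=cv2.cvtColor(t,cv2.COLOR_BGR2GRAY);gc=g[130:350,130:350]
    th,_=cv2.threshold(gc,0,255,cv2.THRESH_OTSU)
    m=(gc<th).astype(np.uint8)*255
    ks,_=cv2.findContours(m,0,1)
    k=min([k for k in ks if cv2.contourArea(k)>3000],key=lambda k:abs(cv2.contourArea(k)-13000))
    hull=cv2.convexHull(k);e=cv2.fitEllipse(hull)
    cu=u-30+(e[0][0]+130.5)/8-.5; cv_=v-30+(e[0][1]+130.5)/8-.5
    print(i+1,(round(cu,2),round(cv_,2)),np.array(e[1])/8,onz(ci,(cu,cv_),.046).round(4))
    cv2.ellipse(t,((e[0][0]+130,e[0][1]+130),e[1],e[2]),(0,0,255),1)
    tiles.append(t)
cv2.imwrite('pics/bores.png',cv2.resize(np.hstack(tiles),(798,266)))
```

```text
1 (371.23, 167.24) [16.69093323 18.53052139] [ 0.5678 -0.078   0.046 ]
2 (280.48, 167.54) [18.79937744 18.8440609 ] [ 0.5473 -0.0007  0.046 ]
3 (188.99, 166.86) [18.19915199 19.36873627] [0.5274 0.0774 0.046 ]
```

View pics/bores.png

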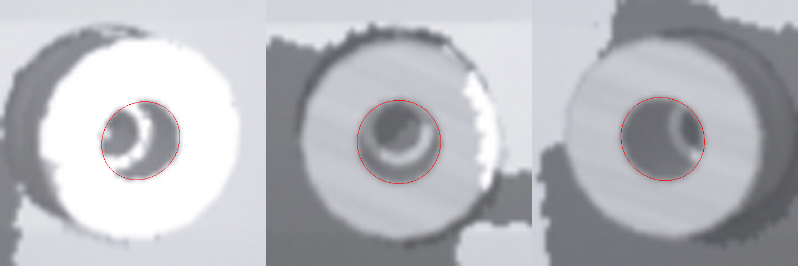

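Bore mouths in the wrist view: 1 at (371,167), 2 at (280,168), 3 at (189,167). Spacing comes out at 80.0 and 80.6 mm, as it should. I'll probe the middle one first.

```bash
cat >> h.py <<'E'
BORE={1:(.5678,-.0780),2:(.5473,-.0007),3:(.5274,.0774)}
GX,GZ=-.00085,.00105
def gtarget(b,z):
    x=np.array([*b,0])-GX*XT-GZ*ZT; x[2]=z; return x
E
python3 - <<'E'
from h import *
go(gtarget(BORE[2],.125)); print(get_obs()['ft_force'])
E
```

```text
shift mm [-41.5  40.2   3.2] rotvec [-0.0001 -0.0023  0.0009] world d [ 0.0409  0.0074 -0.0403]
[ 0.28288917  0.12053678 -0.55536538]
```

```bash
python3 -m pendant '[[[-25,0,2],[0,0,0]],[[-41.5,15,3],[0,0,0]],[[-41.5,35,3],[0,0,0]],[[-41.5,40,3],[0,0,0]],[[-41.5,40,3],[0,0,0]],[[-41.5,40,3],[0,0,0]]]'
python3 - <<'E'
from h import *
go(gtarget(BORE[2],.121));o,p,T=tool(); print(o['ft_force'],T.as_matrix().round(4),grasp())
cv2.imwrite('pics/w5.png',cv2.resize(get_image('wrist')[150:330,200:360,::-1],None,fx=3.3,fy=3.3,interpolation=cv2.INTER_CUBIC))
E
```

```text
clock: 4.7
tool_pos: [0.5463, 0.0012, 0.3063]
tcp_rot: [-0.09, 0.09, -0.701, 0.701]
ft_force: [-0.5, -0.1, -0.2]
grip_width: 0.229
shift mm [0.3 5.3 1.1] rotvec [-0.0002 -0.0014 -0.0003] world d [-0.     -0.0011 -0.0053]
[-0.53859569 -0.14222634 -0.19511117] [[-9.675e-01  4.000e-04  2.530e-01]
 [-2.530e-01 -1.000e-04 -9.675e-01]
 [-3.000e-04 -1.000e+00  2.000e-04]] [0.54632056 0.00121294 0.12631908]
```

View pics/w5.png

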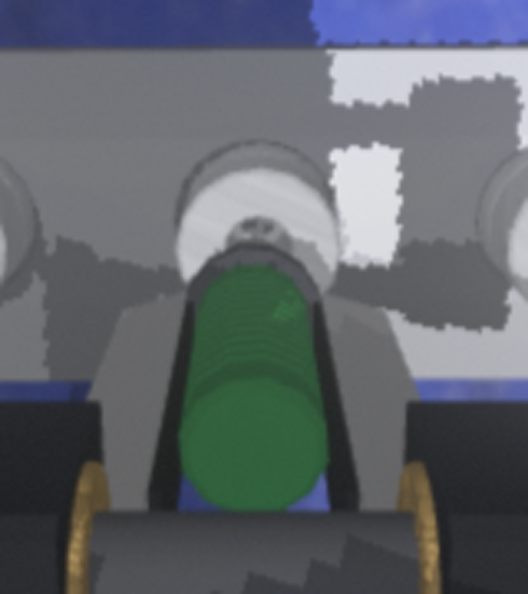

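```bash
python3 -m pendant '[[[0.3,0,1.2],[0,0,0]],[[0.3,4,1.2],[0,0,0]],[[0.3,8,1.2],[0,0,0]],[[0.3,11,1.2],[0,0,0]],[[0.3,11,1.2],[0,0,0]]]'
```

```text
clock: 5.25
tool_pos: [0.5462, 0.0007, 0.2942]
tcp_rot: [0.09, -0.091, 0.701, -0.701]
ft_force: [0.5, -0.1, -1.3]
grip_width: 0.227
```

```bash
python3 -m pendant '[[[0,3,0],[0,0,0]],[[0,6,0],[0,0,0]],[[0,9,0],[0,0,0]],[[0,9,0],[0,0,0]]]'; python3 -m pendant '[[[0,1,0],[0,0,0]],[[0,2,0],[0,0,0]],[[0,2,0],[0,0,0]]]';python3 -m pendant '[[[0,1,0],[0,0,0]],[[0,2,0],[0,0,0]],[[0,2,0],[0,0,0]]]'
```

```text
clock: 5.65
tool_pos: [0.5462, 0.0007, 0.2852]
tcp_rot: [0.09, -0.091, 0.701, -0.701]
ft_force: [0.3, 0.2, -0.5]
grip_width: 0.229
clock: 5.95
tool_pos: [0.5463, 0.0007, 0.2837]
tcp_rot: [0.091, -0.09, 0.701, -0.701]
ft_force: [0.7, -0.0, -1.1]
grip_width: 0.229
clock: 6.25
tool_pos: [0.5462, 0.0007, 0.2816]
tcp_rot: [0.09, -0.091, 0.701, -0.701]
ft_force: [1.0, 1.0, -0.3]
grip_width: 0.227
```

```bash
python3 -m pendant '[[[0,1,0],[0,0,0]],[[0,1,0],[0,0,0]]]'; python3 -m pendant '[[[0,1,0],[0,0,0]],[[0,1,0],[0,0,0]]]';python3 -m pendant '[[[0,0.7,0],[0,0,0]],[[0,0.7,0],[0,0,0]]]'
```

```text
clock: 6.45
tool_pos: [0.5462, 0.0006, 0.2806]
tcp_rot: [0.09, -0.091, 0.701, -0.701]
ft_force: [1.4, 0.6, -1.3]
grip_width: 0.226
clock: 6.65
tool_pos: [0.5463, 0.0007, 0.2796]
tcp_rot: [0.091, -0.091, 0.701, -0.701]
ft_force: [0.7, 0.1, -1.5]
grip_width: 0.23
clock: 6.85
tool_pos: [0.5462, 0.0007, 0.2789]
tcp_rot: [0.091, -0.091, 0.701, -0.701]
ft_force: [0.9, 0.1, -0.3]
grip_width: 0.23
```

```bash
python3 -m pendant '[[[0,1.5,0],[0,0,0]],[[0,3,0],[0,0,0]],[[0,3,0],[0,0,0]]]'; python3 -m pendant '[[[0,1.5,0],[0,0,0]],[[0,3,0],[0,0,0]],[[0,3,0],[0,0,0]]]';python3 -m pendant '[[[0,1.5,0],[0,0,0]],[[0,3,0],[0,0,0]],[[0,3,0],[0,0,0]]]'
```

```text
clock: 7.15
tool_pos: [0.5462, 0.0006, 0.2758]
tcp_rot: [0.09, -0.091, 0.701, -0.701]
ft_force: [1.8, 1.1, -1.6]
grip_width: 0.232
clock: 7.45
tool_pos: [0.5462, 0.0007, 0.2728]
tcp_rot: [0.09, -0.091, 0.701, -0.701]
ft_force: [1.7, 0.5, -2.1]
grip_width: 0.23
clock: 7.75
tool_pos: [0.5462, 0.0007, 0.2698]
tcp_rot: [0.09, -0.091, 0.701, -0.701]
ft_force: [2.3, 1.0, -1.2]
grip_width: 0.23
```

```bash
for i in 1 2; do :; done; python3 -m pendant '[[[0,1,0],[0,0,0]],[[0,1.5,0],[0,0,0]],[[0,1.5,0],[0,0,0]]]'; python3 -m pendant '[[[0,0.8,0],[0,0,0]],[[0,0.8,0],[0,0,0]]]';python3 -m pendant '[[[0,0.7,0],[0,0,0]],[[0,0.7,0],[0,0,0]]]'
```

```text
clock: 8.05
tool_pos: [0.5462, 0.0007, 0.2684]
tcp_rot: [0.09, -0.091, 0.701, -0.701]
ft_force: [1.1, 0.6, -1.8]
grip_width: 0.23
clock: 8.25
tool_pos: [0.5462, 0.0007, 0.2676]
tcp_rot: [0.091, -0.091, 0.701, -0.701]
ft_force: [1.3, 0.0, -1.2]
grip_width: 0.233
clock: 8.45
tool_pos: [0.5463, 0.0007, 0.2672]
tcp_rot: [0.091, -0.09, 0.701, -0.701]
ft_force: [1.0, 0.4, 2.8]
grip_width: 0.229
```

```bash
python3 -m pendant '[[[0,0.6,0],[0,0,0]],[[0,0.6,0],[0,0,0]]]'
python3 - <<'E'
from h import *
cv2.imwrite('pics/s5.png',cv2.resize(get_image('scene')[150:270,220:380,::-1],None,fx=5,fy=5,interpolation=cv2.INTER_CUBIC))
E
```

```text
clock: 8.65
tool_pos: [0.5464, 0.0007, 0.2671]
tcp_rot: [-0.091, 0.09, -0.701, 0.701]
ft_force: [-3.1, 0.7, 14.3]
grip_width: 0.229
```

View pics/s5.png

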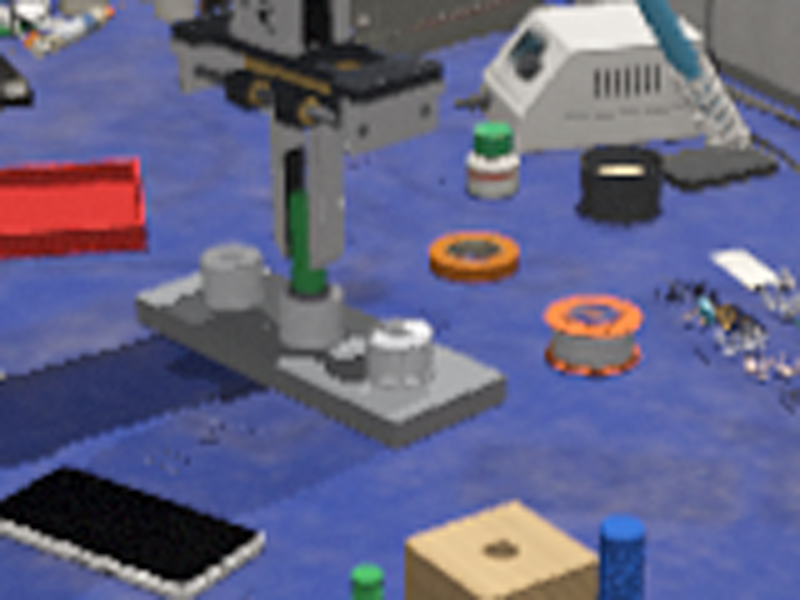

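The gauge went home in bushing 2: contact at tip z ≈ 14 mm, collar on the top face at about (313,290) in the crop. So bushing 2 is good, and bushing 1 is next.

```bash
python3 -m pendant '[[[0,-10,0],[0,0,0]],[[0,-30,0],[0,0,0]],[[0,-44,0],[0,0,0]],[[0,-44,20],[0,0,0]],[[0,-44,55],[0,0,0]],[[0,-44,75],[0,0,0]],[[0,-44,80],[0,0,0]],[[0,-40,80],[0,0,0]],[[0,-40,80],[0,0,0]]]'
python3 - <<'E'
from h import *
go(gtarget(BORE[1],.121));o,p,T=tool(); print(o['ft_force'],grasp())
cv2.imwrite('pics/w6.png',cv2.resize(get_image('wrist')[150:330,200:360,::-1],None,fx=3.3,fy=3.3,interpolation=cv2.INTER_CUBIC))
E
```

```text
clock: 9.6
tool_pos: [0.5662, -0.0757, 0.3059]
tcp_rot: [0.091, -0.091, 0.701, -0.701]
ft_force: [0.4, -0.1, -0.9]
grip_width: 0.227
shift mm [-0.1  4.9  1.6] rotvec [0.0008 0.0004 0.0007] world d [ 0.0005 -0.0015 -0.0049]
[ 0.3949534  -0.0601603  -0.91175928] [ 0.56604686 -0.07558942  0.12592534]
```

View pics/w6.png

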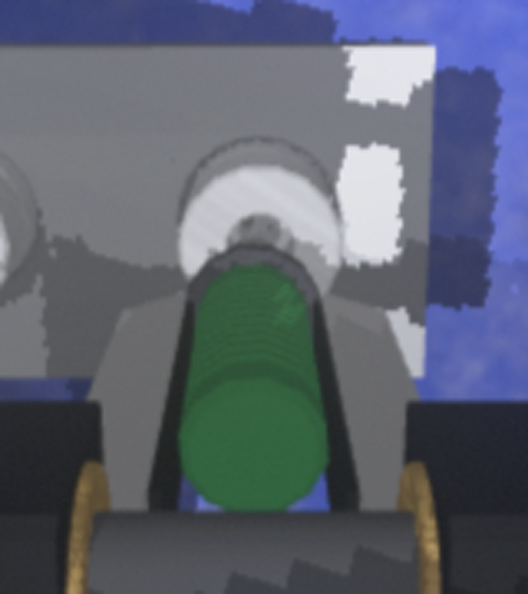

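```bash
python3 -m pendant '[[[0,0,1.6],[0,0,0]],[[0,4,1.6],[0,0,0]],[[0,7,1.6],[0,0,0]],[[0,7,1.6],[0,0,0]]]';python3 -m pendant '[[[0,1,0],[0,0,0]],[[0,2,0],[0,0,0]],[[0,2,0],[0,0,0]]]';python3 -m pendant '[[[0,1,0],[0,0,0]],[[0,2,0],[0,0,0]],[[0,2,0],[0,0,0]]]'
```

```text
clock: 10.05
tool_pos: [0.567, -0.078, 0.299]
tcp_rot: [0.091, -0.091, 0.701, -0.701]
ft_force: [-0.8, 1.2, 0.4]
grip_width: 0.229
clock: 10.35
tool_pos: [0.567, -0.0782, 0.2972]
tcp_rot: [0.091, -0.091, 0.701, -0.701]
ft_force: [-0.2, -0.1, -0.8]
grip_width: 0.232
clock: 10.65
tool_pos: [0.5669, -0.0783, 0.2952]
tcp_rot: [0.09, -0.091, 0.701, -0.701]
ft_force: [0.4, -0.1, -0.7]
grip_width: 0.229
```

```bash
python3 -m pendant '[[[0,3,0],[0,0,0]],[[0,6,0],[0,0,0]],[[0,9,0],[0,0,0]],[[0,9,0],[0,0,0]]]'; python3 -m pendant '[[[0,1,0],[0,0,0]],[[0,2,0],[0,0,0]],[[0,2,0],[0,0,0]]]'
```

```text
clock: 11.05
tool_pos: [0.5668, -0.0783, 0.2858]
tcp_rot: [0.09, -0.091, 0.701, -0.701]
ft_force: [-0.1, 1.3, -0.4]
grip_width: 0.226
clock: 11.35
tool_pos: [0.567, -0.0782, 0.2843]
tcp_rot: [0.091, -0.091, 0.701, -0.701]
ft_force: [1.2, 0.4, -0.3]
grip_width: 0.229
```

```bash
python3 -m pendant '[[[0,0.5,0],[0,0,0]],[[0,1,0],[0,0,0]],[[0,1,0],[0,0,0]]]'; python3 -m pendant '[[[0,0.5,0],[0,0,0]],[[0,0.5,0],[0,0,0]]]'
```

```text
clock: 11.65
tool_pos: [0.567, -0.0782, 0.2834]
tcp_rot: [0.091, -0.091, 0.701, -0.701]
ft_force: [1.8, 1.1, -0.0]
grip_width: 0.229
clock: 11.85
tool_pos: [0.567, -0.0782, 0.2829]
tcp_rot: [0.091, -0.091, 0.701, -0.701]
ft_force: [0.3, 0.4, 0.3]
grip_width: 0.227
```

Ledge contact would come at a tool z of about 0.2813.

```bash
python3 -m pendant '[[[0,0.5,0],[0,0,0]],[[0,1,0],[0,0,0]],[[0,1,0],[0,0,0]]]'; python3 -m pendant '[[[0,0.5,0],[0,0,0]],[[0,0.5,0],[0,0,0]]]'
```

```text
clock: 12.15
tool_pos: [0.567, -0.0782, 0.2818]
tcp_rot: [0.091, -0.091, 0.701, -0.701]
ft_force: [1.9, 1.5, 0.3]
grip_width: 0.228
clock: 12.35
tool_pos: [0.567, -0.0782, 0.2814]
tcp_rot: [0.091, -0.09, 0.701, -0.701]
ft_force: [2.8, 2.0, 1.5]
grip_width: 0.23
```

```bash
python3 -m pendant '[[[0,0.5,0],[0,0,0]],[[0,0.5,0],[0,0,0]]]'
```

```text
clock: 12.55
tool_pos: [0.5672, -0.0781, 0.2811]
tcp_rot: [0.091, -0.09, 0.701, -0.701]
ft_force: [1.0, 1.7, 5.2]
grip_width: 0.226
```

```bash
python3 -m pendant '[[[0,0.4,0],[0,0,0]],[[0,0.4,0],[0,0,0]],[[0,0.4,0],[0,0,0]]]'
python3 - <<'E'
from h import *
cv2.imwrite('pics/s6.png',cv2.resize(get_image('scene')[150:270,220:380,::-1],None,fx=5,fy=5,interpolation=cv2.INTER_CUBIC))
E
```

```text
clock: 12.85
tool_pos: [0.5672, -0.078, 0.2811]
tcp_rot: [0.091, -0.09, 0.701, -0.701]
ft_force: [0.0, 2.8, 9.0]
grip_width: 0.23
```

View pics/s6.png

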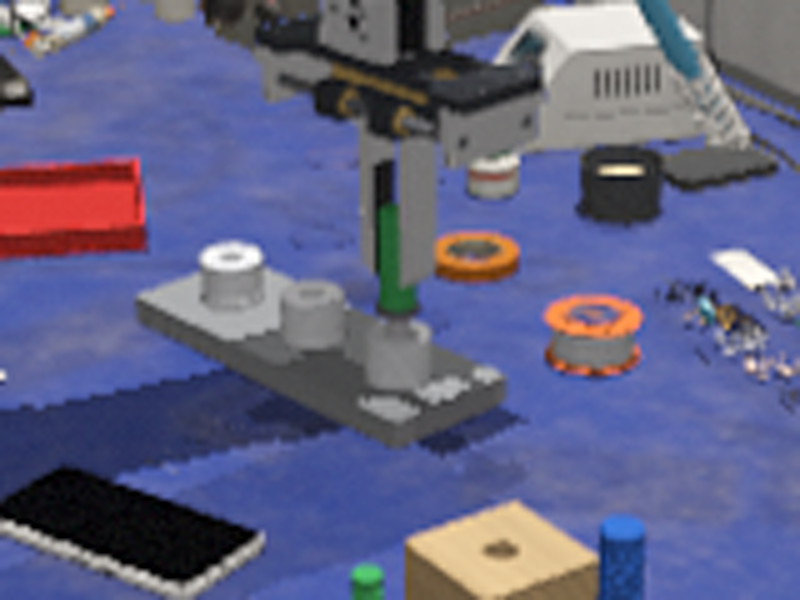

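Bushing 1 stops the gauge at tip z ≈ 28 mm with 9 N. The crop shows the collar at (400,310), about 14 mm above the bushing's top face, so bushing 1 is the short-bored one. Now I take the gauge back, looking at the stand's hole from the side first.

```bash
python3 -m pendant '[[[0,-10,0],[0,0,0]],[[0,-35,0],[0,0,0]],[[0,-55,0],[0,0,0]],[[0,-60,0],[0,0,0]],[[0,-60,0],[0,0,0]]]'
python3 - <<'E'
from h import *
go([.455,-.335,.165]); print(get_obs()['ft_force'])
E
```

```text
clock: 13.4
tool_pos: [0.5669, -0.0785, 0.3411]
tcp_rot: [-0.091, 0.09, -0.701, 0.701]
ft_force: [0.5, 0.2, -1.0]
grip_width: 0.231
shift mm [173.3  -3.9 219.7] rotvec [-0.0005 -0.0008 -0.0009] world d [-0.1119 -0.2565  0.0039]
[ 0.47096788  0.21475283 -0.96423237]
```

```bash
python3 -m pendant '[[[25,-4,32],[0,0,0]],[[52,-4,66],[0,0,0]],[[80,-4,101],[0,0,0]],[[108,-4,137],[0,0,0]],[[136,-4,172],[0,0,0]],[[160,-4,203],[0,0,0]],[[173,-4,220],[0,0,0]],[[173,-4,220],[0,0,0]],[[173,-4,220],[0,0,0]],[[173,-4,220],[0,0,0]]]'
python3 - <<'E'
from h import *
ci=camera_info('wrist');np.save('ci7.npy',ci,allow_pickle=True)
im=get_image('wrist')[:,:,::-1];cv2.imwrite('pics/w7.png',im)
q=proj(ci,[.4989,-.3198,.04]);print(q,grasp())
u,v=q.round().astype(int);print(u,v)
cv2.imwrite('pics/w7c.png',cv2.resize(im[v-50:v+50,u-50:u+50],None,fx=6,fy=6,interpolation=cv2.INTER_CUBIC))
cv2.imwrite('pics/w7d.png',cv2.resize(im[220:310,220:340],None,fx=6,fy=6,interpolation=cv2.INTER_CUBIC))
E
```

```text
clock: 14.4
tool_pos: [0.4559, -0.334, 0.3438]
tcp_rot: [0.091, -0.091, 0.702, -0.701]
ft_force: [-0.5, 0.2, -0.9]
grip_width: 0.226
[272.58223945 163.85563396] [ 0.45589224 -0.3337634   0.1639965 ]
273 164
```

View pics/w7c.png

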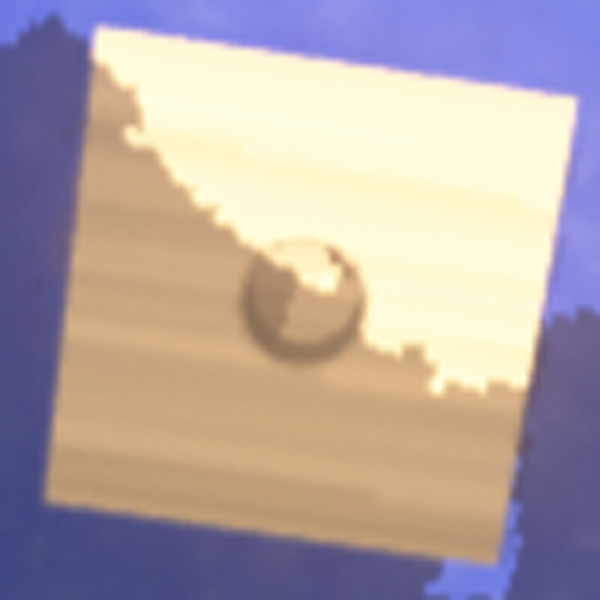

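View pics/w7d.png

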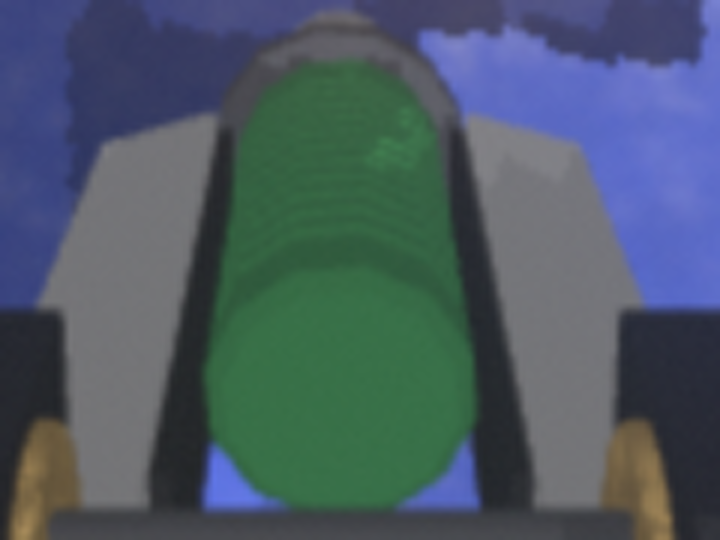

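Run:
```python
from h import *
ci=np.load('ci7.npy',allow_pickle=True).item()
H=onz(ci,(273.3,163.8),.04);print(H)
go(gtarget(H[:2],.125))
```

```text
[ 0.49911183 -0.32040773  0.04      ]
shift mm [-44.3  39.   -3. ] rotvec [0.0009 0.0011 0.0003] world d [ 0.042   0.0143 -0.039 ]
```

```bash
python3 -m pendant '[[[-25,0,-2],[0,0,0]],[[-44.3,15,-3],[0,0,0]],[[-44.3,32,-3],[0,0,0]],[[-44.3,39,-3],[0,0,0]],[[-44.3,39,-3],[0,0,0]],[[-44.3,39,-3],[0,0,0]]]'
python3 - <<'E'
from h import *
go(gtarget([.4991,-.3204],.115)); print(get_obs()['ft_force'])
cv2.imwrite('pics/w8.png',cv2.resize(get_image('wrist')[150:330,200:360,::-1],None,fx=3.3,fy=3.3,interpolation=cv2.INTER_CUBIC))
E
```

```text
clock: 15.05
tool_pos: [0.4976, -0.3208, 0.306]
tcp_rot: [-0.091, 0.09, -0.701, 0.701]
ft_force: [-0.4, -0.9, -0.4]
grip_width: 0.23
shift mm [-0.7 11.  -1.1] rotvec [-0.0002 -0.0005 -0.0001] world d [ 0.0004  0.0012 -0.011 ]
[-0.40275928 -0.93887971 -0.42400313]
```

View pics/w8.png

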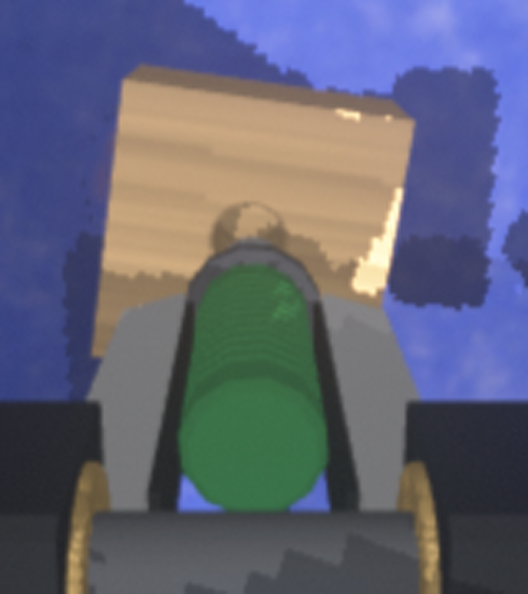

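```bash
python3 -m pendant '[[[-0.7,0,-1.1],[0,0,0]],[[-0.7,5,-1.1],[0,0,0]],[[-0.7,9,-1.1],[0,0,0]],[[-0.7,12,-1.1],[0,0,0]],[[-0.7,12,-1.1],[0,0,0]]]';python3 -m pendant '[[[0,1,0],[0,0,0]],[[0,2,0],[0,0,0]],[[0,2,0],[0,0,0]]]';python3 -m pendant '[[[0,1,0],[0,0,0]],[[0,2,0],[0,0,0]],[[0,2,0],[0,0,0]]]';python3 -m pendant '[[[0,1,0],[0,0,0]],[[0,2,0],[0,0,0]],[[0,2,0],[0,0,0]]]'
```

```text
clock: 15.6
tool_pos: [0.4978, -0.3195, 0.2928]
tcp_rot: [0.09, -0.091, 0.702, -0.701]
ft_force: [0.3, -0.8, -1.5]
grip_width: 0.229
clock: 15.9
tool_pos: [0.498, -0.3196, 0.2914]
tcp_rot: [0.09, -0.091, 0.701, -0.701]
ft_force: [-0.4, -0.3, -0.3]
grip_width: 0.231
clock: 16.2
tool_pos: [0.498, -0.3196, 0.2894]
tcp_rot: [0.09, -0.091, 0.701, -0.701]
ft_force: [-0.1, -0.4, -0.7]
grip_width: 0.233
clock: 16.5
tool_pos: [0.498, -0.3196, 0.2873]
tcp_rot: [0.09, -0.091, 0.701, -0.701]
ft_force: [-0.5, -0.5, -0.9]
grip_width: 0.228
```

Tip z is about 34 mm, so it's in the hole. It should seat at tool z ≈ 0.2613.

```bash
python3 -m pendant '[[[0,4,0],[0,0,0]],[[0,8,0],[0,0,0]],[[0,12,0],[0,0,0]],[[0,12,0],[0,0,0]]]';python3 -m pendant '[[[0,3,0],[0,0,0]],[[0,6,0],[0,0,0]],[[0,9,0],[0,0,0]],[[0,11,0],[0,0,0]],[[0,11,0],[0,0,0]]]'; python3 -m pendant '[[[0,0.7,0],[0,0,0]],[[0,1.4,0],[0,0,0]],[[0,1.4,0],[0,0,0]]]'
```

```text
clock: 16.9
tool_pos: [0.4978, -0.3195, 0.2747]
tcp_rot: [0.09, -0.091, 0.702, -0.701]
ft_force: [-0.9, 0.8, -1.1]
grip_width: 0.231
clock: 17.4
tool_pos: [0.4979, -0.3195, 0.2642]
tcp_rot: [0.09, -0.091, 0.701, -0.701]
ft_force: [-0.3, -0.1, -0.6]
grip_width: 0.229
clock: 17.7
tool_pos: [0.498, -0.3196, 0.2631]
tcp_rot: [0.091, -0.091, 0.701, -0.701]
ft_force: [-0.2, 0.3, -1.0]
grip_width: 0.225
```

```bash
python3 -m pendant '[[[0,0.6,0],[0,0,0]],[[0,0.9,0],[0,0,0]],[[0,0.9,0],[0,0,0]]]'
```

```text
clock: 18.0
tool_pos: [0.498, -0.3196, 0.2621]
tcp_rot: [0.091, -0.091, 0.701, -0.701]
ft_force: [0.2, -0.2, -0.5]
grip_width: 0.231
```

```bash
python3 -m pendant '[[[0,0.5,0],[0,0,0]],[[0,0.5,0],[0,0,0]]]';python3 -m pendant '[[[0,0.4,0],[0,0,0]],[[0,0.4,0],[0,0,0]]]'
```

```text
clock: 18.2
tool_pos: [0.498, -0.3196, 0.2616]
tcp_rot: [0.09, -0.091, 0.701, -0.701]
ft_force: [0.1, -0.7, -1.5]
grip_width: 0.229
clock: 18.4
tool_pos: [0.498, -0.3196, 0.2613]
tcp_rot: [0.091, -0.091, 0.701, -0.701]
ft_force: [-0.4, 0.0, -0.8]
grip_width: 0.229
```

```bash
python3 -m pendant '[[[0,0.4,0],[0,0,0]],[[0,0.4,0],[0,0,0]]]';python3 -m pendant '[[[0,0.3,0],[0,0,0]],[[0,0.3,0],[0,0,0]]]'
```

```text
clock: 18.6
tool_pos: [0.498, -0.3196, 0.2612]
tcp_rot: [0.091, -0.09, 0.701, -0.701]
ft_force: [-2.1, 0.1, 4.9]
grip_width: 0.23
clock: 18.8
tool_pos: [0.498, -0.3196, 0.2612]
tcp_rot: [-0.091, 0.09, -0.701, 0.701]
ft_force: [-2.9, 2.7, 9.5]
grip_width: 0.23
```

```bash
python3 -m pendant '[[[0,-0.5,0],[0,0,0]],[[0,-0.5,0],[0,0,0]],[[0,-0.5,0],[0,0,0]],[[0,-0.5,0],[0,0,0]],[[0,-0.5,0],[0,0,0]],[[0,-20,0],[0,0,0]],[[0,-50,0],[0,0,0]],[[0,-80,0],[0,0,0]],[[0,-95,0],[0,0,0]],[[0,-95,0],[0,0,0]]]' 0.6 20
python3 - <<'E'
from h import *
im=get_image('wrist')[:,:,::-1];cv2.imwrite('pics/w9.png',cv2.resize(im[130:300,200:360],None,fx=3.5,fy=3.5,interpolation=cv2.INTER_CUBIC))
go([.5672,-.0780,.145])
E
```

```text
clock: 19.8
tool_pos: [0.4984, -0.3199, 0.3575]
tcp_rot: [-0.091, 0.089, -0.701, 0.702]
ft_force: [0.1, 0.1, 0.0]
grip_width: 0.601
shift mm [-128.2   30.9 -216.2] rotvec [-0.0009 -0.0005 -0.001 ] world d [ 0.0691  0.2416 -0.031 ]
```

View pics/w9.png

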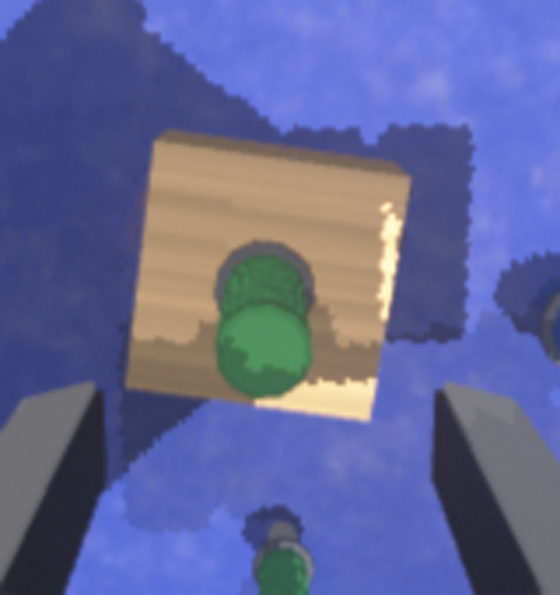

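The gauge is home in its stand, with its collar on the block at about (265,290) in the crop. Next is bushing 1.

```bash
python3 -m pendant '[[[-22,0,-38],[0,0,0]],[[-45,5,-76],[0,0,0]],[[-68,10,-115],[0,0,0]],[[-91,20,-154],[0,0,0]],[[-112,30,-190],[0,0,0]],[[-125,40,-211],[0,0,0]],[[-128,55,-216],[0,0,0]],[[-128,65,-216],[0,0,0]],[[-128,65,-216],[0,0,0]],[[-128,65,-216],[0,0,0]]]' 0.65 20
python3 - <<'E'
from h import *
im=get_image('wrist')[:,:,::-1];cv2.imwrite('pics/w10.png',im)
ci=camera_info('wrist');print(proj(ci,[.5678,-.078,.046]))
go([.5672,-.0780,.041]);print(grasp())
E
```

```text
clock: 20.85
tool_pos: [0.5666, -0.0797, 0.2902]
tcp_rot: [-0.089, 0.09, -0.701, 0.701]
ft_force: [-0.2, 0.2, 0.0]
grip_width: 0.653
[273.21819007 229.50505925]
shift mm [-0.8 69.7 -1.4] rotvec [-0.0003 -0.0024  0.0002] world d [ 0.0004  0.0015 -0.0697]
[ 0.56675583 -0.07959727  0.11070572]
```

View pics/w10.png

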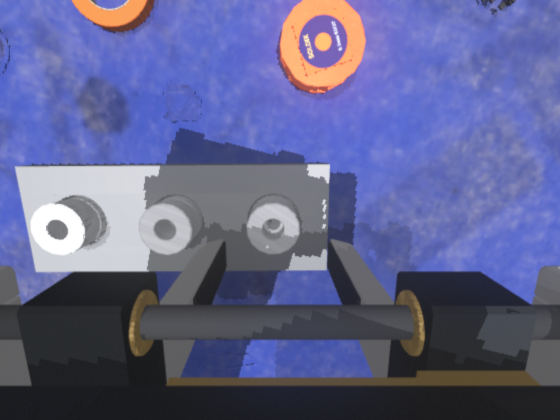

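```bash
python3 -m pendant '[[[-0.8,15,-1.4],[0,0,0]],[[-0.8,35,-1.4],[0,0,0]],[[-0.8,52,-1.4],[0,0,0]],[[-0.8,64,-1.4],[0,0,0]],[[-0.8,68,-1.4],[0,0,0]],[[-0.8,68,-1.4],[0,0,0]]]'
python3 -m pendant '[[[0,0,0],[0,0,0]],[[0,0,0],[0,0,0]],[[0,0,0],[0,0,0]],[[0,0,0],[0,0,0]],[[0,0,0],[0,0,0]]]' 0 25
```

```text
clock: 21.5
tool_pos: [0.5673, -0.0767, 0.2222]
tcp_rot: [0.09, -0.091, 0.701, -0.701]
ft_force: [-0.3, 0.8, 1.1]
grip_width: 0.649
clock: 22.0
tool_pos: [0.5676, -0.0766, 0.2232]
tcp_rot: [-0.091, 0.09, -0.701, 0.701]
ft_force: [-0.8, -0.9, 7.0]
grip_width: 0.422
```

```bash
python3 -m pendant '[[[0,-8,0],[0,0,0]],[[0,-25,0],[0,0,0]],[[0,-50,0],[0,0,0]],[[0,-68,0],[0,0,0]],[[0,-70,0],[0,0,0]],[[0,-70,0],[0,0,0]]]' 0 30
python3 - <<'E'
from h import *
go([.487,.298,.11]);print(get_obs()['ft_force'])
im=get_image('scene')[:,:,::-1];cv2.imwrite('pics/s11.png',cv2.resize(im[150:270,220:380],None,fx=4,fy=4))
E
```

```text
clock: 22.6
tool_pos: [0.5673, -0.0766, 0.2929]
tcp_rot: [-0.091, 0.09, -0.701, 0.701]
ft_force: [-0.1, -0.5, -0.2]
grip_width: 0.419
shift mm [ -17.4    2.9 -382.7] rotvec [-0.0003 -0.0005 -0.0008] world d [-0.0803  0.3746 -0.0029]
[-0.10532865 -0.50002305 -0.22897244]
```

View pics/s11.png

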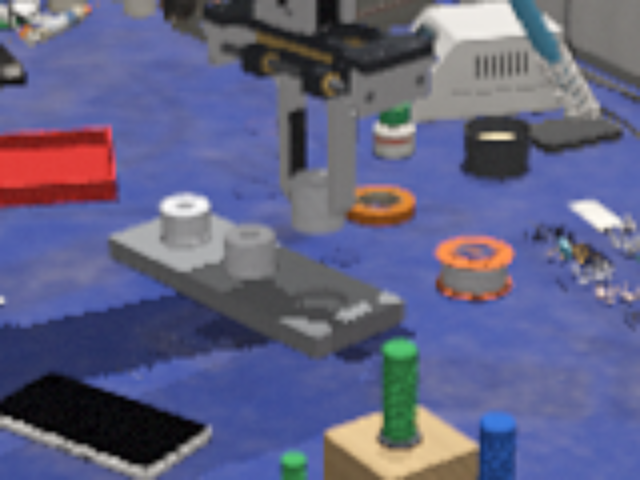

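Bushing 1 hangs upright in the gripper at (318,200) in the crop and pocket 1 is empty. On to the tray.

```bash
python3 -m pendant '[[[-1,0,-25],[0,0,0]],[[-3,0,-60],[0,0,0]],[[-5,0,-100],[0,0,0]],[[-7,0,-143],[0,0,0]],[[-9,0,-186],[0,0,0]],[[-11,0,-229],[0,0,0]],[[-13,0,-272],[0,0,0]],[[-15,0,-315],[0,0,0]],[[-16,0,-350],[0,0,0]],[[-17,0,-374],[0,0,0]],[[-17,0,-382],[0,0,0]],[[-17,0,-382],[0,0,0]],[[-17,0,-382],[0,0,0]]]'
python3 - <<'E'
from h import *
print(grasp())
im=get_image('wrist')[:,:,::-1];cv2.imwrite('pics/w12.png',im)
im=get_image('top')[:,:,::-1];cv2.imwrite('pics/t12.png',cv2.resize(im[180:300,80:220],None,fx=4,fy=4))
E
```

```text
clock: 23.95
tool_pos: [0.4871, 0.296, 0.292]
tcp_rot: [-0.09, 0.091, -0.701, 0.702]
ft_force: [0.4, 0.1, -0.8]
grip_width: 0.423
[0.48692401 0.29578016 0.11195937]
```

View pics/w12.png

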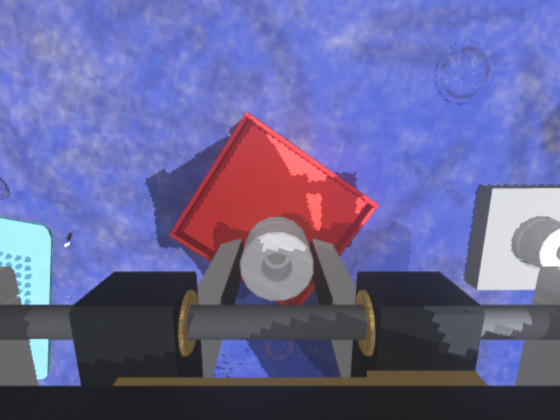

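View pics/t12.png

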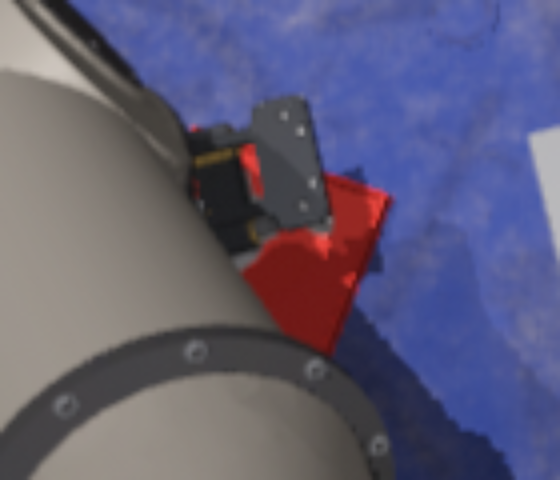

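```bash
python3 - <<'E'
from h import *
ci=camera_info('wrist')
c=[onz(ci,q,.02) for q in [(248,115),(375,206),(173,235)]]
print(((c[1]+c[2])/2).round(4),np.linalg.norm(c[0]-c[1]),np.linalg.norm(c[0]-c[2]))
E
python3 -m pendant '[[[0,15,0],[0,0,0]],[[0,35,0],[0,0,0]],[[0,55,0],[0,0,0]],[[0,67,0],[0,0,0]],[[0,70,0],[0,0,0]],[[0,70,0],[0,0,0]]]'
```

```text
[0.4878 0.2976 0.02  ] 0.1250100998442418 0.11599156702709
clock: 24.65
tool_pos: [0.4869, 0.297, 0.2222]
tcp_rot: [-0.09, 0.091, -0.701, 0.701]
ft_force: [1.0, 0.1, -1.6]
grip_width: 0.422
```

```bash
python3 -m pendant '[[[0,1.5,0],[0,0,0]],[[0,3,0],[0,0,0]],[[0,3,0],[0,0,0]]]';python3 -m pendant '[[[0,1,0],[0,0,0]],[[0,1,0],[0,0,0]]]'; python3 -m pendant '[[[0,0.8,0],[0,0,0]],[[0,0.8,0],[0,0,0]]]'
```

```text
clock: 24.95
tool_pos: [0.4869, 0.2972, 0.22]
tcp_rot: [0.091, -0.09, 0.701, -0.701]
ft_force: [0.1, 0.1, -1.0]
grip_width: 0.423
clock: 25.15
tool_pos: [0.4869, 0.2972, 0.2187]
tcp_rot: [0.091, -0.09, 0.701, -0.701]
ft_force: [-0.2, 0.2, -0.5]
grip_width: 0.421
clock: 25.35
tool_pos: [0.4868, 0.2972, 0.2178]
tcp_rot: [0.091, -0.091, 0.701, -0.701]
ft_force: [-0.2, 0.7, -0.6]
grip_width: 0.419
```

```bash
python3 -m pendant '[[[0,0.6,0],[0,0,0]],[[0,0.6,0],[0,0,0]]]';python3 -m pendant '[[[0,0.5,0],[0,0,0]],[[0,0.5,0],[0,0,0]]]'
```

```text
clock: 25.55
tool_pos: [0.4868, 0.2972, 0.2172]
tcp_rot: [0.091, -0.091, 0.701, -0.701]
ft_force: [0.6, 0.5, -0.8]
grip_width: 0.421
clock: 25.75
tool_pos: [0.4868, 0.2973, 0.2172]
tcp_rot: [0.091, -0.09, 0.701, -0.701]
ft_force: [-2.5, -2.1, 8.8]
grip_width: 0.424
```

Floor contact at 8.8 N. Releasing and lifting.

```bash
python3 -m pendant '[[[0,-0.4,0],[0,0,0]],[[0,-0.4,0],[0,0,0]],[[0,-0.4,0],[0,0,0]],[[0,-0.4,0],[0,0,0]],[[0,-0.4,0],[0,0,0]],[[0,-15,0],[0,0,0]],[[0,-45,0],[0,0,0]],[[0,-85,0],[0,0,0]],[[0,-120,0],[0,0,0]],[[0,-130,0],[0,0,0]],[[0,-130,0],[0,0,0]]]' 0.62 20
python3 - <<'E'
from h import *
im=get_image('wrist')[:,:,::-1];cv2.imwrite('pics/w13.png',im)
im=get_image('scene')[:,:,::-1];cv2.imwrite('pics/s13.png',cv2.resize(im[140:320,190:400],None,fx=3.3,fy=3.3))
E
```

```text
clock: 26.85
tool_pos: [0.4871, 0.2973, 0.3491]
tcp_rot: [0.092, -0.089, 0.702, -0.701]
ft_force: [1.1, 0.1, -1.3]
grip_width: 0.623
```

View pics/w13.png

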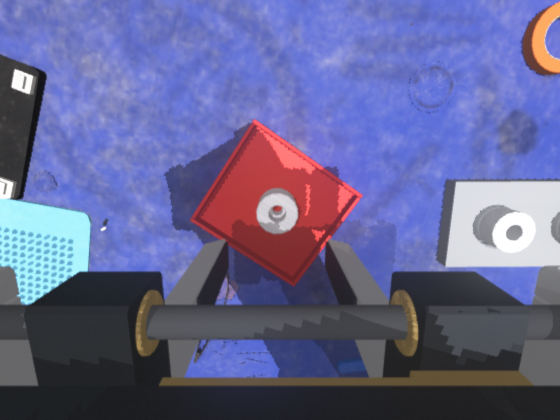

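View pics/s13.png

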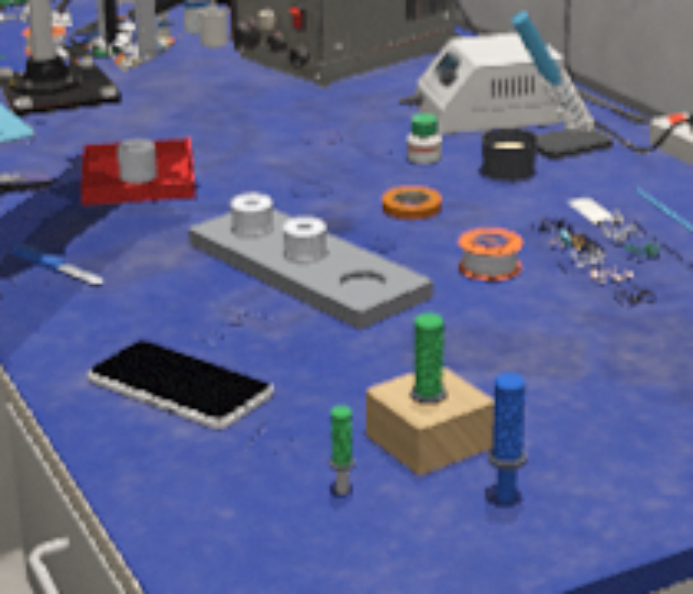

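The bushing stands upright in the middle of the tray at (277,211). The red tray shows through its narrowed bore at (278,213). In the scene crop the gauge is home in its stand at (428,395), bushings 2 and 3 are in the rack, and the bystanders are undisturbed. The gripper is clear of everything.

```bash
python3 -c "
from cell import *
print(sign_off())"
```

```text
the job is handed in; nothing more can be done
None
```

The short-bored bushing was in pocket 1. It now stands upright in the red tray, the gauge is back in its stand, and the job is handed in after about 27 s of robot time.

- **Feeling the bores:** In the middle bushing the gauge went home to its collar, with the tip at about 14 mm. In the pocket 1 bushing it stopped with the tip at about 28 mm, so that one has the ledge. I did not probe pocket 3, since the short one was already found.
- **Forces:** The highest force I read while feeling was about 14 N. Forces are only read at the end of each move, so short peaks between readings would not show.
- **Last checks:** The final pictures show:
  - the bushing in the middle of the tray;
  - the gauge seated in its stand;
  - the bushings in pockets 2 and 3 standing in the rack;
  - the nearby things where they were, by eye.
- **Disagreement:** The wrist and top cameras differed by about 1 mm on positions. I corrected for this by measuring the gauge and the bores in the same view. No check failed.

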